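# Put the three drinks back at their own places

### The job

The table is laid for the afternoon snack but the three drinking vessels stand at each other's places. Stand each one upright in the middle of the right cork coaster: the coffee mug on the coaster of the flat cake plate, the glass tumbler on the coaster of the cereal bowl, the two-handled beaker on the coaster of the toddler's divided plate; the empty wooden trivet is free for parking one on the way. Keep the vessels upright, set them down rather than dropping them, and leave the plates and the bowl where they are.

Things in the scene. Friction and masses are not known exactly. Their poses are not given: they have to be found in the camera images.
- mug: Small white china coffee mug, loose, 0.2-0.4 kg: straight round body 66 mm across, 90 mm tall, open top, 4 mm wall, one ear handle in its +y direction reaching 64 mm from the axis (at 17 to 77 mm height). Origin: centre of its underside, z up its axis. Grasp across the body along its own x, clear of the handle. Starts on the cereal bowl's coaster, any yaw.
- tumbler: Tall faintly green clear glass tumbler, loose, no handle: 115 mm tall, 64 mm across at the rim tapering to 54 mm at the foot, open at the top, 3 mm wall. Origin: centre of its underside; z up along its axis. 0.18 to 0.33 kg. Starts on the coaster of the toddler's plate.
- beaker: Toddler's beaker, loose, 0.1-0.2 kg: white plastic body 62 mm across, dark grey lid 65 mm across from 64 to 78 mm height with a small spout up to 92 mm, two loop handles in its +y and -y reaching 61 mm from the axis (at 11 to 61 mm height). Origin: centre of its underside, z up its axis. Grasp across the body along its own x, clear of the handles. Starts on the cake plate's coaster, any yaw.
- coaster_cake: Round cork coaster, 94 mm across, 5 mm thick, fixed to the table; origin: centre of its underside (its top is 5 mm above the origin). It belongs to the place laid with the flat cake plate, whose centre lies about 170 mm away, on the far side from the robot. At the start the beaker stands on it.
- coaster_bowl: Round cork coaster, 94 mm across, 5 mm thick, fixed to the table; origin: centre of its underside (its top is 5 mm above the origin). It belongs to the place laid with the cereal bowl, whose centre lies about 170 mm away, on the far side from the robot. At the start the mug stands on it.
- coaster_toddler: Round cork coaster, 94 mm across, 5 mm thick, fixed to the table; origin: centre of its underside (its top is 5 mm above the origin). It belongs to the place laid with the toddler's divided plate, whose centre lies about 170 mm away, on the far side from the robot. At the start the tumbler stands on it.
- cake_plate: Flat round white china plate, 184 mm across, 18 mm high, with two round shortbreads on it, loose, stays where it is. Origin: centre of its underside. A spoon lies beside each plate and the bowl.
- cereal_bowl: Deep round white china bowl, 140 mm across, 55 mm high, empty, loose, stays where it is. Origin: centre of its underside.
- toddler_plate: Toddler's dark grey plastic plate with a steep rim and low walls dividing it into three sections, 186 mm across, 28 mm high, loose, stays where it is. Origin: centre of its underside.
- trivet: Round light wooden trivet, 150 mm across, 8 mm thick, fixed, empty, on the robot's side of the places: the free spot. Origin: centre of its underside. Four unlisted pots and jars, under 100 mm tall and up to 70 mm across, stand around, centres over 100 mm from those of all coasters and the trivet; a vessel carried with its underside 130 mm up clears all that is within 0.5 m left or right.

How it is judged:
By the outcome, as a careful person would: the job done as asked, in the order asked, and still so for the second after the job is handed in, with the robot touching nothing.
It also fails if it takes over 109 s, if anything falls off the work surface, if the arm or the gripper's body presses on something with over 40 N, if the wrist force passes 120 N, or if a joint passes its speed limit or range.

### The arm

A 6-joint arm with a two-finger parallel gripper is mounted at the origin on the work surface. World frame = base frame: x ahead of the robot, y to its left, z up, the work surface at z = 0. Lengths are in m, angles in rad, forces in N, time in s.
With the tool pointing down it reaches from about 0.3 to 0.775 m from the base axis. Payload 14.6 kg.
Tool frame: the origin (TCP) lies between the finger pads; the fingertips stand 19 mm ahead of it and the grasp point (between the pads) is the TCP; z points along the fingers, y is the direction in which the jaws open and shut (so a half turn about z gives the same grasp; the last joint's range is limited). The gripper opens to 94 mm and grips with 3 to 60 N. Pads are 16 mm wide; open, the fingers measure 119 mm over their backs; the gripper's body (75 mm by 177 mm) begins 78 mm behind the grasp point.
Start: joints at [1.262, 0.3, 1.521, -0, 1.321, -0.067], TCP at [0.132, 0.534, 0.224] pointing down, gripper open.
Joint ranges: [-3.03, 3.03], [-0.79, 2.21], [0.23, 2.52], [-1.04, 4.18], [0, 3.07], [-2.55, 2.55]. Speed limits (rad/s): [2.22, 2.22, 2.57, 3.14, 3.14, 3.14].

### API

Orientations are given as [roll, pitch, yaw] about the fixed x, y, z axes, in that order (R = Rz(yaw) Ry(pitch) Rx(roll)).
In Python, from station import telemetry, vision, ctrl gives the robot as it stands. The module is installed in compiled form; this text tells all that it offers.
- The arm moves only by the shell command python3 -m creep 'ROWS' [FORCE]. ROWS is JSON, a list of rows, each a list of 3 entries, a list of its own where there are three numbers: the shift along the tool's x, y, z in units of 50 mm (1.0 is 50 mm), then the turn about the tool's z in units of 8 degrees (1.0 is 8 degrees), then the opening, from 0 (shut) to 1 (fully open). In form: [[[tx, ty, tz], twist, gripper], ...]. A call has 1 to 12 rows; each row is the pose to reach, as a shift and turn from the pose commanded when the call began, along the tool's axes at that moment; what a row does not reach only later rows make up. A row lasts 1/10 s, in which the tool goes at most 50 mm and 8.59 degrees, less where a joint would pass 70% of its speed; a pose out of reach is approached as far as the arm can. A call with a gripper value outside its range is refused whole. The fingers move at their own pace and stop on an object; FORCE is the grip in N (left out, the last holds). Time passes only in rows, so rows that repeat a pose let the fingers close. It gives the time, the measured TCP pose, the force and the opening at its end, in the units of the state.
- telemetry.get_obs(): the state, without advancing time (a new reading comes with each control period).
- vision.camera(name): name is "scene" or "top"; returns a dict with "img" (400x640x3 uint8, red, green, blue), "depth" (400x640 float32, m along the optical axis (not along the pixel's ray), 0 where there is no reading), "vertical_fov" (degrees; the focal length in pixels is half the picture's height over the tangent of half this angle, whatever the lens; pixels are square), "cx", "cy" (the principal point, pixels), "extrinsics" (4x4, takes a point from camera to world coordinates). Camera axes: x right, y down, z forward; pixel columns grow to the right and rows downward; lengths in m; the calibration is good to about 2 mm. A picture is of the moment at which its call begins.
- ctrl.hand_in(): hands the job in, once; it reports no verdict.
The state is a dict: "time_s": time; "qpos": joint angles; "joint_vel": joint speeds; "tau": joint torques, N m; "ee_pos": TCP position; "eef_rot": TCP orientation; "force": force on the tool from outside, world axes, zero at the start; "moment": the same for the moment, N m; "grip_width": finger opening in m.
Only numpy, scipy, OpenCV 4.12 (cv2) and the standard library are available. Lean on these libraries where they do the work, as an engineer would, in place of code of your own. Each camera call takes 0.05 s, during which the arm holds its last target.

## Working session

There is one attempt and no reset: what is moved stays moved. The work goes in short steps, Python scripts to look and compute and a shell command to move; the robot and the scene stay as the last step left them, time stands still between calls to the robot, and variables do not carry over. Pictures are saved under pics/ and viewed, and the job is handed in when it is done.

```bash
mkdir -p pics; cat > h.py <<'E'
import numpy as np,cv2
from station import telemetry,vision,ctrl
def cam(n,save=None):
    c=vision.camera(n); c['f']=200/np.tan(np.radians(c['vertical_fov'])/2)
    if save: cv2.imwrite(f'pics/{save}.png',c['img'][:,:,::-1])
    return c
def cloud(c):
    v,u=np.mgrid[0:400,0:640]; d=c['depth']
    P=np.stack([(u-c['cx'])/c['f']*d,(v-c['cy'])/c['f']*d,d],-1)
    E=c['extrinsics']; return P@E[:3,:3].T+E[:3,3]
def ray(c,u,v,z):
    E=c['extrinsics']; r=E[:3,:3]@np.array([(u-c['cx'])/c['f'],(v-c['cy'])/c['f'],1]); o=E[:3,3]
    return o+r*(z-o[2])/r[2]
E
python3 - <<'E'
from h import *
for n in('top','scene'):
    c=cam(n,n+'0'); np.savez(n+'0.npz',**c); print(n,c['vertical_fov'],c['f'],c['cx'],c['cy'],np.round(c['extrinsics'],3).tolist())
print({k:np.round(v,3) for k,v in telemetry.get_obs().items()})
E
```

```text
top 46.4512783809714 466.0588665550789 314.73431293886483 206.64267172241543 [[-0.028, -0.984, 0.174, 0.432], [-0.999, 0.032, 0.024, -0.014], [-0.029, -0.173, -0.984, 1.159], [0.0, 0.0, 0.0, 1.0]]
scene 49.137446262200974 437.4686645877483 319.30530483469124 193.25348948333803 [[-0.116, 0.848, -0.517, 1.165], [0.993, 0.098, -0.061, 0.065], [-0.001, -0.52, -0.854, 0.94], [0.0, 0.0, 0.0, 1.0]]
{'time_s': np.float64(0.1), 'qpos': array([ 1.262,  0.3  ,  1.521, -0.   ,  1.321, -0.067]), 'joint_vel': array([ 0.   , -0.   , -0.003,  0.   ,  0.   , -0.001]), 'tau': array([ 2.0000e-03, -5.3265e+01, -3.5329e+01,  7.1000e-02,  2.4000e-02,
       -0.0000e+00]), 'ee_pos': array([0.132, 0.534, 0.224]), 'eef_rot': array([-3.141, -0.   ,  2.9  ]), 'force': array([ 0.056, -0.194,  0.122]), 'moment': array([-0.016, -0.028,  0.016]), 'grip_width': np.float64(0.094)}
```

View pics/top0.png

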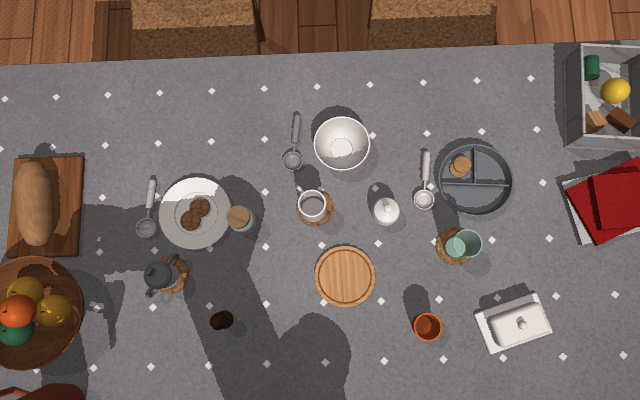

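View pics/scene0.png

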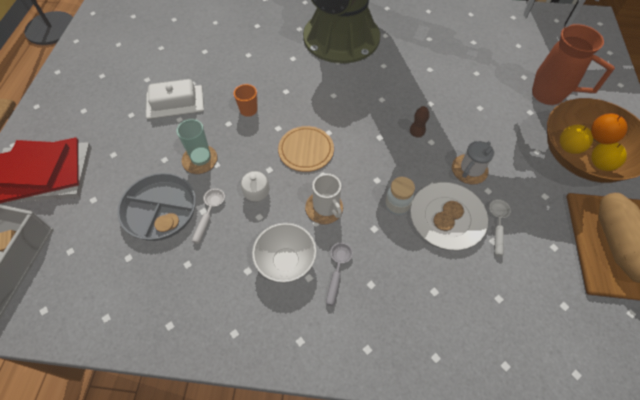

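The top view shows the beaker at about (160,275) by the cake plate, the mug at (313,206) by the bowl, the tumbler at (462,244) by the divided plate, and the trivet at (345,276). There are jars at (240,217), (386,210), (427,326) and (221,320). The scene view agrees.

```bash
python3 - <<'E'
from h import *
T=dict(np.load('top0.npz'));S=dict(np.load('scene0.npz'))
def up(c,boxes,name):
    ims=[cv2.resize(c['img'][v:v+70,u:u+85,::-1],(400,330),interpolation=cv2.INTER_CUBIC) for u,v in boxes]
    ims.append(np.zeros_like(ims[0])) if len(ims)%2 else 0
    cv2.imwrite(f'pics/{name}.png',cv2.resize(np.vstack([np.hstack(ims[:2]),np.hstack(ims[2:])]),(730,600)))
up(T,[(120,240),(272,170),(420,210),(303,240)],'ctop')
up(S,[(430,125),(285,160),(160,110),(265,115)],'cscene')
for nm,c in(('top',T),('scene',S)):
    h=cv2.cvtColor(c['img'],cv2.COLOR_RGB2HSV)
    m=((h[...,0]>=5)&(h[...,0]<=22)&(h[...,1]>70)).astype(np.uint8)
    n,l,st,ce=cv2.connectedComponentsWithStats(m)
    P=cloud(c)
    for i in range(1,n):
        if st[i,4]>60:
            p=P[l==i]; print(nm,st[i],np.round(np.median(p,0),3), np.median(c['img'][l==i],0))
E
```

```text
top [    0     0   640    66 33506] [ 1.506  0.158 -0.745] [111.  74.  51.]
top [600  77  31  27 463] [ 0.893 -0.724  0.06 ] [153. 124.  48.]
top [586 106  52  28 874] [ 0.821 -0.733  0.044] [99. 62. 39.]
top [    0   156    85   215 14585] [0.516 0.669 0.044] [95. 61. 31.]
top [450 156  22  22 340] [ 0.724 -0.353  0.016] [169. 125.  86.]
top [296 190  38  36 340] [ 0.618 -0.012  0.004] [140. 102.  70.]
top [181 197  29  34 600] [0.627 0.314 0.014] [94. 67. 46.]
top [227 205  23  24 422] [0.604 0.192 0.084] [143. 112.  82.]
top [436 227  34  38 471] [ 0.527 -0.309  0.005] [121.  90.  63.]
top [ 314  246   62   62 2977] [ 0.461 -0.054  0.008] [195. 146. 102.]
top [159 258  30  36 401] [0.465 0.352 0.004] [107.  77.  54.]
top [210 310  23  20 328] [0.368 0.234 0.076] [33. 18. 12.]
top [411 312  32  30 707] [ 0.339 -0.243  0.027] [120.  57.  27.]
top [  0 383  85  17 964] [0.225 0.599 0.086] [58.5 29.  21. ]
scene [  0   0  16  21 185] [-0.816 -1.971 -0.638] [114.  95.  54.]
scene [ 36   0  48  17 532] [-1.011 -1.783 -0.75 ] [140.5 102.   70. ]
scene [ 584    0   56   83 1434] [-0.45   
[... 283 characters left out ...]
 [64. 49. 42.]
scene [ 278  126   56   46 2008] [ 0.468 -0.054  0.008] [187. 153. 110.]
scene [182 147  35  27 406] [ 0.549 -0.321  0.004] [132.5 109.   81.5]
scene [452 155  36  29 378] [0.499 0.356 0.004] [112.  90.  66.]
scene [391 177  24  22 406] [0.61  0.191 0.084] [147. 125.  93.]
scene [ 567  193   73  107 6460] [0.678 0.662 0.018] [125.  89.  52.]
scene [305 195  32  29 327] [ 0.663 -0.006  0.004] [122.  98.  76.]
scene [434 201  30  29 542] [0.631 0.313 0.014] [116.  93.  69.]
scene [154 213  25  19 336] [ 0.728 -0.354  0.017] [168. 136.  97.]
scene [  0 230  15  21 194] [ 0.825 -0.685  0.051] [168. 135.  94.]
scene [   0  358  322   42 6823] [ 1.026 -0.755 -0.75 ] [108.  78.  56.]
```

View pics/ctop.png

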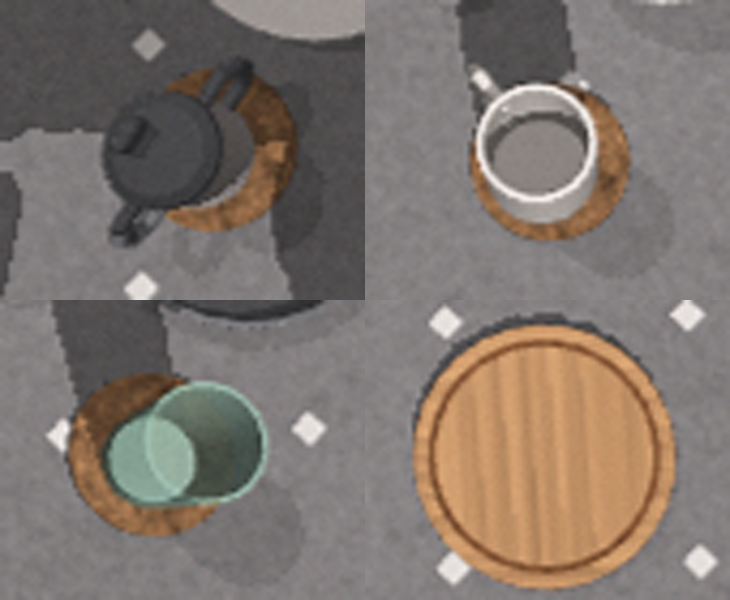

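View pics/cscene.png

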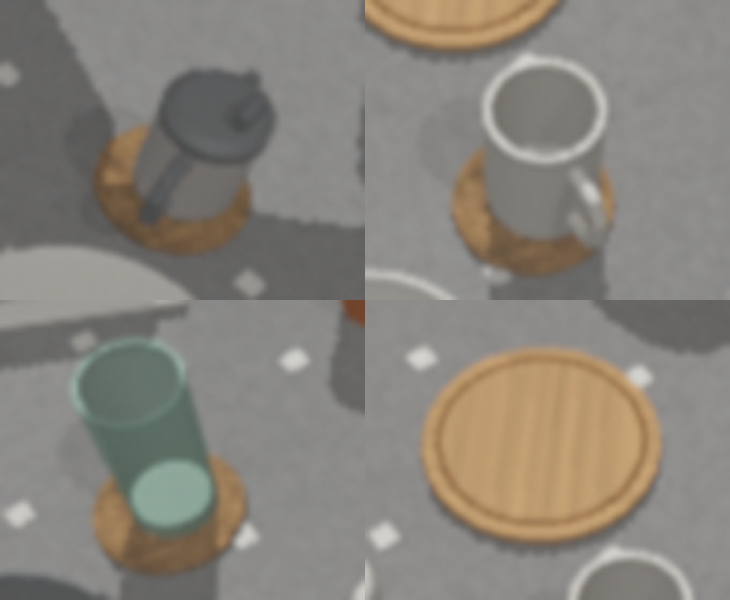

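```bash
cat >> h.py <<'E'
from scipy.optimize import least_squares
def cork(T,S,ctr,R=0.047,z=0.005,rad=0.062):
    out=[]
    for c in(T,S):
        h=cv2.cvtColor(c['img'],cv2.COLOR_RGB2HSV)
        m=(h[...,0]>=5)&(h[...,0]<=22)&(h[...,1]>65)
        vv,uu=np.nonzero(m); P=np.array([ray(c,u,v,z) for u,v in zip(uu,vv)])
        P=P[np.hypot(*(P[:,:2]-ctr).T)<rad][:,:2]
        hull=cv2.convexHull(P.astype(np.float32))[:,0]
        # outer points per angle, robust fixed-R fit
        r=least_squares(lambda q:np.hypot(*(hull-q[:2]).T)-R,[*ctr],loss='soft_l1',f_scale=.0015)
        out.append((np.round(r.x,4),len(P),round(float(np.abs(r.fun).mean()),4),np.round(cv2.minEnclosingCircle(hull)[0],4)))
    return out
def fitc(P,R=None):
    q0=np.r_[P.mean(0),0.033]
    f=(lambda q:np.hypot(*(P-q[:2]).T)-(R or q[2]))
    r=least_squares(f,q0,loss='soft_l1',f_scale=.001); return np.round(r.x,4),round(float(np.abs(f(r.x)).mean()),4),len(P)
E
python3 - <<'E'
from h import *
T=dict(np.load('top0.npz'));S=dict(np.load('scene0.npz'))
for n,c,R,z,rd in(('cake',(.475,.355),.047,.005,.06),('bowl',(.635,-.01),.047,.005,.06),('todd',(.535,-.315),.047,.005,.06),('trivet',(.465,-.054),.075,.008,.1)):
    print(n,*cork(T,S,c,R,z,rd))
P=np.vstack([cloud(T).reshape(-1,3),cloud(S).reshape(-1,3)])
C=np.vstack([T['img'].reshape(-1,3),S['img'].reshape(-1,3)])
for n,c,hs in(('beaker',(.475,.355),[(.012,.06),(.068,.084),(.085,.11)]),('mug',(.635,-.01),[(.015,.085),(.09,.11)]),('tumb',(.535,-.315),[(.01,.06),(.06,.11),(.11,.13)])):
    for a,b in hs:
        m=(np.hypot(*(P[:,:2]-c).T)<.09)&(P[:,2]>a)&(P[:,2]<b)
        Q=P[m]; print(n,a,b,fitc(Q[:,:2]) if len(Q)>5 else len(Q), np.round(Q.mean(0),3))
        d=Q[:,:2]-fitc(Q[:,:2])[0][:2]; r=np.hypot(*d.T); far=d[(r>.042)&(r<.07)]
        if len(far)>3:
            a2=np.degrees(np.arctan2(far[:,1],far[:,0])); print('  handle angs',len(far),np.histogram(a2,bins=np.arange(-180,181,20))[0])
E
```

```text
cake (array([0.4775, 0.3764]), 450, 0.001, array([0.4777, 0.3757])) (array([0.4788, 0.3752]), 341, 0.0028, array([0.4818, 0.3711]))
bowl (array([0.6347, 0.0139]), 292, 0.001, array([0.6344, 0.0129])) (array([0.6355, 0.0134]), 326, 0.0021, array([0.644 , 0.0029]))
todd (array([ 0.5275, -0.3284]), 474, 0.0007, array([ 0.5276, -0.3277])) (array([ 0.5297, -0.3283]), 413, 0.0011, array([ 0.5304, -0.3285]))
trivet (array([ 0.4616, -0.0541]), 2990, 0.0005, array([ 0.4615, -0.054 ])) (array([ 0.4653, -0.0545]), 2022, 0.0005, array([ 0.4651, -0.054 ]))
beaker 0.012 0.06 (array([0.5064, 0.3302, 0.0449]), 0.0144, 894) [0.51  0.358 0.03 ]
  handle angs 425 [  0   0   0   0   0   0   9  30  35  58 101   0   0 120   0   0  72   0]
beaker 0.068 0.084 (array([0.478 , 0.3822, 0.0243]), 0.0064, 974) [0.478 0.379 0.079]
beaker 0.085 0.11 (array([0.4768, 0.3798, 0.0174]), 0.0026, 96) [0.484 0.391 0.093]
mug 0.015 0.085 (array([0.6326, 0.0187, 0.0311]), 0.0043, 1096) [0.638 0.021 0.053]
  handle angs 103 [ 0  0  0  0  0  0  0  0  0  0 79 24  0  0  0  0  0  0]
mug 0.09 0.11 (array([0.6305, 0.0185, 0.0308]), 0.0014, 318) [0.63  0.018 0.094]
tumb 0.01 0.06 (array([ 0.572 , -0.3343,  0.0443]), 0.0118, 786) [ 0.548 -0.33   0.031]
  handle angs 401 [125  11   0   0   0   1  32  23  27  26   0   0   0   0   0  72  61  23]
tumb 0.06 0.11 (array([ 0.5248, -0.3241,  0.0288]), 0.0013, 895) [ 0.526 -0.327  0.087]
tumb 0.11 0.13 (array([ 0.5244, -0.3247,  0.0301]), 0.0013, 390) [ 0.524 -0.326  0.117]
```

```bash
cat > v.py <<'E'
from h import *
def vessels(T,S,b,m,t):
    for nm,c in(('top',T),('scene',S)):
        P=cloud(c).reshape(-1,3)
        for n,ctr,lo,hi,R in(('beaker lid',b,.079,.0865,.0325),('mug rim',m,.09,.1,.031),('tumbler rim',t,.113,.125,.0305)):
            Q=P[(np.hypot(*(P[:,:2]-ctr).T)<.045)&(P[:,2]>lo)&(P[:,2]<hi)]
            if len(Q)<8: print(nm,n,len(Q));continue
            e=cv2.minEnclosingCircle(Q[:,:2].astype(np.float32))
            print(nm,n,len(Q),'enclosing',np.round(e[0],4),round(e[1],4),'fit',fitc(Q[:,:2],R)[:2],'z',Q[:,2].mean().round(4))
        for n,ctr,lo,hi,rr in(('beaker h',b,.015,.064,.043),('mug h',m,.025,.082,.043),('spout',b,.0875,.11,0)):
            Q=P[(P[:,2]>lo)&(P[:,2]<hi)]; d=Q[:,:2]-ctr; r=np.hypot(*d.T); k=(r>rr)&(r<.063)
            d=d[k]; print(nm,n,len(d),np.histogram(np.degrees(np.arctan2(d[:,1],d[:,0])),bins=np.arange(-180,181,15))[0])
            if 'h'==n[-1] and len(d):
                a=np.arctan2(d[:,1],d[:,0]); k=2 if n[0]=='b' else 1
                print('   mean angle',np.degrees(np.angle(np.exp(1j*k*a).mean())/k).round(1))
E
python3 - <<'E'
from v import *
T=dict(np.load('top0.npz'));S=dict(np.load('scene0.npz'))
vessels(T,S,(.478,.38),(.631,.0185),(.5245,-.3245))
E
```

```text
top beaker lid 366 enclosing [0.4748 0.3827] 0.0309 fit (array([0.4861, 0.4016, 0.033 ]), 0.0097) z 0.0815
top mug rim 151 enclosing [0.6291 0.0188] 0.0329 fit (array([0.6291, 0.0188, 0.033 ]), 0.0011) z 0.0944
top tumbler rim 165 enclosing [ 0.5235 -0.3248] 0.0325 fit (array([ 0.5231, -0.3243,  0.033 ]), 0.0009) z 0.1187
top beaker h 98 [ 0  0  0  0  0  0  0  0  0 37  2  0  0  0  0  0  0  0  0  0  0 44 15  0]
   mean angle -33.6
top mug h 33 [ 0  0  0  0  0  0  0  0  0  0  0  0  0  0 33  0  0  0  0  0  0  0  0  0]
   mean angle 39.2
top spout 45 [ 0  0  0  0  0  0  0  0  0  0  0  0  0  1  8  8  9 12  6  0  0  1  0  0]
scene beaker lid 270 enclosing [0.4771 0.3812] 0.0298 fit (array([0.475 , 0.4029, 0.033 ]), 0.0095) z 0.0813
scene mug rim 167 enclosing [0.6309 0.0177] 0.0342 fit (array([0.6318, 0.0181, 0.033 ]), 0.0012) z 0.0934
scene tumbler rim 157 enclosing [ 0.5258 -0.3259] 0.0332 fit (array([ 0.5257, -0.3257,  0.033 ]), 0.001) z 0.1175
scene beaker h 59 [ 0  0  0  0  0  0  0  0  0 37 18  0  0  0  0  0  0  0  0  0  0  4  0  0]
   mean angle -32.1
scene mug h 70 [ 0  0  0  0  0  0  0  0  0  0  0  0  0  0 70  0  0  0  0  0  0  0  0  0]
   mean angle 34.6
scene spout 36 [0 0 0 0 0 0 0 0 0 0 0 0 0 7 9 7 6 7 0 0 0 0 0 0]
```

```bash
cat > go.py <<'E'
import sys,numpy as np
from station import telemetry
from scipy.spatial.transform import Rotation as Ro
o=telemetry.get_obs(); x,y,z,ya=map(float,sys.argv[1:5])
R=Ro.from_euler('xyz',o['eef_rot']).as_matrix()
d=R.T@(np.array([x,y,z])-o['ee_pos'])/.05
yn=np.degrees(o['eef_rot'][2]); tw=-(ya-yn)
tw=(tw+180)%360-180
print('t',o['time_s'],'at',np.round(o['ee_pos'],4),'rpy',np.round(np.degrees(o['eef_rot']),1),'F',np.round(o['force'],1),'w',o['grip_width'])
print('shift',np.round(d,3),'twist',round(tw/8,2), 'q1,q6',np.round(np.degrees(o['qpos'][[0,5]]),0))
E
python3 go.py .476 .382 .2 146
```

```text
t 0.1 at [0.1316 0.5338 0.224 ] rpy [-179.9   -0.   166.1] F [ 0.1 -0.2  0.1] w 0.09426463764863027
shift [-7.414 -1.298  0.48 ] twist 2.52 q1,q6 [72. -4.]
```

```bash
python3 -m creep '[[[-0.6,-0.1,0],0.2,1],[[-1.3,-0.2,0],0.5,1],[[-2.0,-0.35,0.1],0.8,1],[[-2.7,-0.5,0.1],1.1,1],[[-3.4,-0.6,0.2],1.4,1],[[-4.1,-0.7,0.2],1.7,1],[[-4.8,-0.85,0.3],2.0,1],[[-5.5,-0.95,0.4],2.3,1],[[-6.2,-1.1,0.45],2.5,1],[[-6.8,-1.2,0.48],2.5,1],[[-7.2,-1.26,0.48],2.5,1],[[-7.41,-1.3,0.48],2.5,1]]' 20; python3 -m creep '[[[0,0,0],0,1],[[0,0,0],0,1]]'; python3 go.py .476 .382 .045 146
```

```text
time_s: 1.3
ee_pos: [0.4769, 0.3815, 0.2001]
eef_rot: [-3.141, -0.0, 2.55]
force: [-0.3, -0.8, -0.4]
grip_width: 0.094
time_s: 1.5
ee_pos: [0.4751, 0.3827, 0.2004]
eef_rot: [-3.141, -0.0, 2.551]
force: [-0.5, 0.4, 0.7]
grip_width: 0.0938
t 1.5 at [0.4751 0.3827 0.2004] rpy [-180.    -0.   146.2] F [-0.5  0.4  0.7] w 0.09384434873656144
shift [-2.400e-02 -1.000e-03  3.109e+00] twist 0.02 q1,q6 [ 35. -21.]
```

```bash
python3 -m creep '[[[0,0,0.4],0,1],[[0,0,0.9],0,1],[[0,0,1.4],0,1],[[0,0,1.8],0,1],[[0,0,2.1],0,1],[[0,0,2.4],0,1],[[0,0,2.6],0,1],[[0,0,2.8],0,1],[[0,0,2.95],0,1],[[0,0,3.1],0,1],[[0,0,3.1],0,1]]'; python3 - <<'E'
from h import *
cam('scene','s1');cam('top','t1')
E
```

```text
time_s: 2.6
ee_pos: [0.4756, 0.3819, 0.0445]
eef_rot: [-3.14, -0.0, 2.551]
force: [0.2, -0.4, -0.5]
grip_width: 0.0939
```

View pics/s1.png

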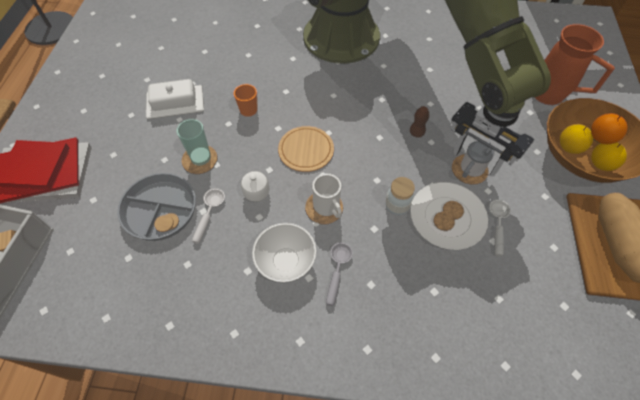

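View pics/t1.png

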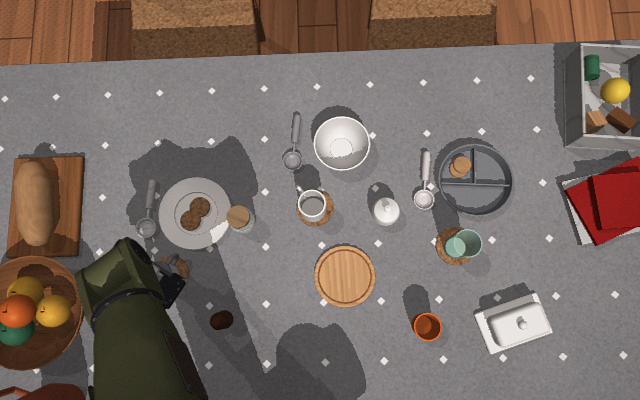

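The gripper straddles the beaker in the scene view at about (480,155), with a finger on each side and clear of the handles. I'll close it.

```bash
python3 -m creep '[[[0,0,0],0,0.8],[[0,0,0],0,0.7],[[0,0,0],0,0.6],[[0,0,0],0,0.5],[[0,0,0],0,0.4],[[0,0,0],0,0.3],[[0,0,0],0,0.3],[[0,0,0],0,0.3],[[0,0,0],0,0.3]]' 20;  python3 -m creep '[[[0,0,-0.1],0,0.3],[[0,0,-0.3],0,0.3],[[0,0,-0.6],0,0.3],[[0,0,-1.0],0,0.3],[[0,0,-1.5],0,0.3],[[0,0,-2.0],0,0.3],[[0,0,-2.4],0,0.3],[[0,0,-2.7],0,0.3],[[0,0,-2.8],0,0.3],[[0,0,-2.8],0,0.3]]';python3 go.py .463 -.054 .185 90
```

```text
time_s: 3.6
ee_pos: [0.4759, 0.3822, 0.0456]
eef_rot: [3.141, 0.0, 2.551]
force: [0.2, 0.3, 2.3]
grip_width: 0.0638
time_s: 4.6
ee_pos: [0.4759, 0.3822, 0.186]
eef_rot: [3.141, 0.0, 2.551]
force: [-0.4, 0.7, -1.5]
grip_width: 0.0635
t 4.6 at [0.4759 0.3822 0.186 ] rpy [180.    0.  146.1] F [-0.4  0.7 -1.5] w 0.0635247114016171
shift [-4.645 -7.389  0.015] twist 7.02 q1,q6 [ 35. -21.]
```

```bash
python3 -m creep '[[[-0.07,-0.11,0],0.1,0.3],[[-0.2,-0.3,0],0.3,0.3],[[-0.4,-0.6,0],0.6,0.3],[[-0.6,-1.0,0],0.9,0.3],[[-0.85,-1.4,0],1.3,0.3],[[-1.1,-1.8,0],1.7,0.3],[[-1.4,-2.2,0],2.1,0.3],[[-1.65,-2.6,0],2.5,0.3],[[-1.9,-3.0,0],2.9,0.3],[[-2.15,-3.4,0],3.2,0.3],[[-2.35,-3.75,0],3.5,0.3],[[-2.5,-4.0,0],3.8,0.3]]'; python3 go.py .463 -.054 .185 90
```

```text
time_s: 5.8
ee_pos: [0.4677, 0.1446, 0.1849]
eef_rot: [-3.141, -0.0, 2.016]
force: [-0.4, -0.1, -1.4]
grip_width: 0.0641
t 5.8 at [0.4677 0.1446 0.1849] rpy [-179.9   -0.   115.5] F [-0.4 -0.1 -1.4] w 0.06406299146715586
shift [-3.545 -1.795  0.   ] twist 3.19 q1,q6 [ 13. -13.]
```

```bash
python3 -m creep '[[[-0.2,-0.1,0],0.2,0.3],[[-0.6,-0.3,0],0.5,0.3],[[-1.0,-0.5,0],0.9,0.3],[[-1.4,-0.7,0],1.3,0.3],[[-1.8,-0.9,0],1.7,0.3],[[-2.2,-1.1,0],2.1,0.3],[[-2.6,-1.3,0],2.5,0.3],[[-2.9,-1.5,0],2.8,0.3],[[-3.2,-1.65,0],3.0,0.3],[[-3.4,-1.75,0],3.2,0.3],[[-3.54,-1.8,0],3.2,0.3],[[-3.54,-1.8,0],3.2,0.3]]'; python3 go.py .463 -.054 .05 90
python3 - <<'E'
from h import *
c=cam('scene'); cv2.imwrite('pics/s2.png',cv2.resize(c['img'][60:260,200:500,::-1],(750,500),interpolation=cv2.INTER_CUBIC))
E
```

```text
time_s: 7.0
ee_pos: [0.4641, -0.0525, 0.1853]
eef_rot: [-3.141, -0.0, 1.573]
force: [0.6, 0.1, -1.0]
grip_width: 0.0637
t 7.0 at [ 0.4641 -0.0525  0.1853] rpy [-180.    -0.    90.1] F [ 0.6  0.1 -1. ] w 0.06374828995941487
shift [-0.03  -0.023  2.707] twist 0.02 q1,q6 [-11. -11.]
```

View pics/s2.png

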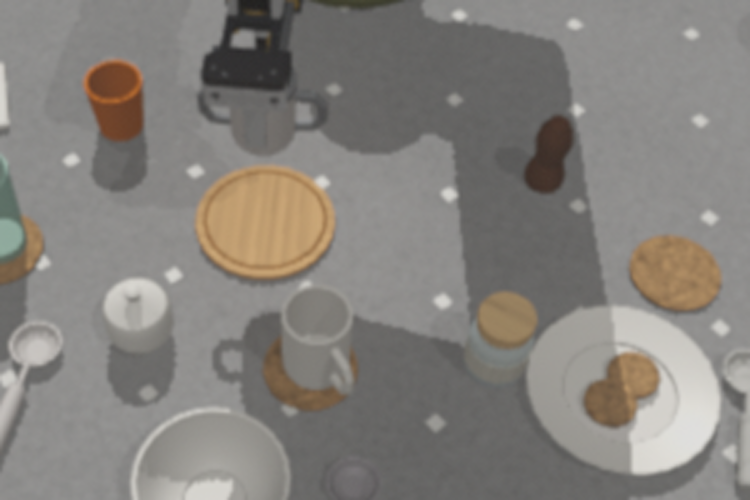

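The beaker hangs upright over the trivet in the crop at (265,120). The cake coaster is free now at (675,272). I'll lower the beaker.

```bash
python3 -m creep '[[[0,0,0.2],0,0.3],[[0,0,0.6],0,0.3],[[0,0,1.0],0,0.3],[[0,0,1.4],0,0.3],[[0,0,1.8],0,0.3],[[0,0,2.1],0,0.3],[[0,0,2.35],0,0.3],[[0,0,2.5],0,0.3],[[0,0,2.6],0,0.3],[[0,0,2.66],0,0.3],[[0,0,2.7],0,0.3],[[0,0,2.7],0,0.3]]';python3 -m creep '[[[0,0,0.01],0,0.3],[[0,0,0.02],0,0.3],[[0,0,0.03],0,0.3],[[0,0,0.04],0,0.3],[[0,0,0.04],0,0.3]]'
python3 - <<'E'
from h import *
T=cam('top');S=cam('scene'); print(*cork(T,S,(.478,.376)))
E
```

```text
time_s: 8.25
ee_pos: [0.4642, -0.0521, 0.0506]
eef_rot: [3.141, 0.0, 1.573]
force: [0.3, -0.3, -1.3]
grip_width: 0.0642
time_s: 8.75
ee_pos: [0.4641, -0.0521, 0.0485]
eef_rot: [3.141, 0.0, 1.573]
force: [-0.8, 0.1, 0.5]
grip_width: 0.0642
(array([0.4776, 0.3768]), 1134, 0.0005, array([0.4773, 0.3766])) (array([0.4802, 0.3756]), 847, 0.0009, array([0.4803, 0.3756]))
```

```bash
python3 -m creep '[[[0,0,0],0,0.72],[[0,0,0],0,0.8],[[0,0,0],0,0.9],[[0,0,0],0,1],[[0,0,0],0,1],[[0,0,-0.1],0,1],[[0,0,-0.4],0,1],[[0,0,-0.9],0,1],[[0,0,-1.5],0,1],[[0,0,-2.1],0,1],[[0,0,-2.7],0,1],[[0,0,-3.0],0,1]]'; python3 go.py .6303 .0183 .2 37
```

```text
time_s: 10.05
ee_pos: [0.4646, -0.0522, 0.2014]
eef_rot: [3.138, 0.001, 1.573]
force: [-0.9, 0.3, -0.4]
grip_width: 0.094
t 10.05 at [ 0.4646 -0.0522  0.2014] rpy [179.8   0.   90.1] F [-0.9  0.3 -0.4] w 0.09397460950338624
shift [1.401 3.318 0.037] twist 6.64 q1,q6 [-11. -11.]
```

```bash
python3 -m creep '[[[0.1,0.2,0],0.4,1],[[0.25,0.6,0],1.1,1],[[0.4,1.0,0],1.9,1],[[0.6,1.4,0],2.7,1],[[0.75,1.8,0],3.5,1],[[0.9,2.2,0],4.3,1],[[1.05,2.5,0],5.0,1],[[1.2,2.8,0],5.7,1],[[1.3,3.1,0],6.2,1],[[1.38,3.25,0],6.64,1],[[1.4,3.32,0],6.64,1],[[1.4,3.32,0],6.64,1]]'; python3 -m creep '[[[0,0,0],0,1]]' ; python3 go.py .6303 .0183 .055 37
python3 - <<'E'
from v import *
T=cam('top','t3');S=cam('scene','s3')
vessels(T,S,(.464,-.053),(.631,.0185),(.5245,-.3245))
E
```

```text
time_s: 11.25
ee_pos: [0.6299, 0.0184, 0.1984]
eef_rot: [-3.141, 0.0, 0.648]
force: [-0.0, -0.5, -0.1]
grip_width: 0.0942
time_s: 11.35
ee_pos: [0.6296, 0.0182, 0.1986]
eef_rot: [-3.142, 0.0, 0.648]
force: [1.1, -0.4, 0.6]
grip_width: 0.0941
t 11.35 at [0.6296 0.0182 0.1986] rpy [-180.     0.    37.1] F [ 1.1 -0.4  0.6] w 0.09407684288611086
shift [0.013 0.007 2.871] twist 0.01 q1,q6 [-2. 51.]
top beaker lid 205 enclosing [ 0.4659 -0.058 ] 0.0303 fit (array([ 0.4646, -0.0396,  0.033 ]), 0.0053) z 0.0832
top mug rim 12 enclosing [ 0.6459 -0.0076] 0.0076 fit (array([0.6289, 0.0191, 0.033 ]), 0.0013) z 0.0936
top tumbler rim 164 enclosing [ 0.5234 -0.325 ] 0.0321 fit (array([ 0.5231, -0.3242,  0.033 ]), 0.0009) z 0.1188
top beaker h 15 [ 0  0  0  0  0  5 10  0  0  0  0  0  0  0  0  0  0  0  0  0  0  0  0  0]
   mean angle -88.2
top mug h 0 [0 0 0 0 0 0 0 0 0 0 0 0 0 0 0 0 0 0 0 0 0 0 0 0]
top spout 30 [ 0  2  1  2  0  1  0  2  1  2  6 11  2  0  0  0  0  0  0  0  0  0  0  0]
scene beaker lid 69 enclosing [ 0.4673 -0.043 ] 0.0222 fit (array([ 0.4569, -0.0621,  0.033 ]), 0.0051) z 0.0838
scene mug rim 162 enclosing [0.6315 0.0204] 0.0346 fit (array([0.6317, 0.0181, 0.033 ]), 0.0011) z 0.0934
scene tumbler rim 162 enclosing [ 0.5243 -0.3245] 0.0345 fit (array([ 0.5257, -0.3255,  0.033 ]), 0.0011) z 0.1175
scene beaker h 28 [ 0  0  0  0  0  0  0  0  0  0  0  0  0  0  0  0  0 28  0  0  0  0  0  0]
   mean angle 84.6
scene mug h 68 [ 0  0  0  0  0  0  0  0  0  0  0  0  0  0 68  0  0  0  0  0  0  0  0  0]
   mean angle 34.7
scene spout 27 [0 0 0 0 0 0 0 0 0 0 0 4 7 9 5 1 0 1 0 0 0 0 0 0]
```

View pics/s3.png

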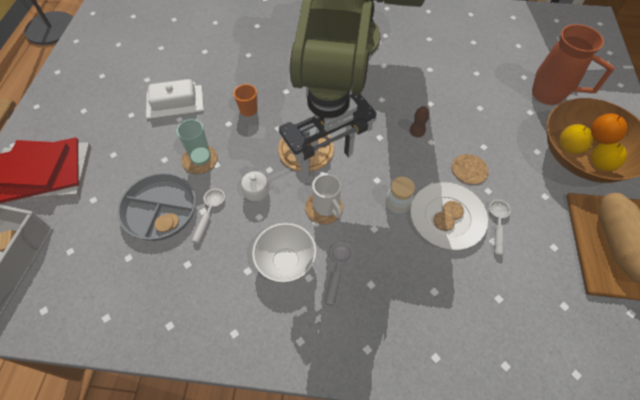

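The open gripper hangs above and behind the mug in the view (mug at (325,195)), and its jaws run across the handle direction. Next I descend, grip and lift.

```bash
python3 -m creep '[[[0,0,0.3],0,1],[[0,0,0.8],0,1],[[0,0,1.3],0,1],[[0,0,1.7],0,1],[[0,0,2.0],0,1],[[0,0,2.25],0,1],[[0,0,2.45],0,1],[[0,0,2.65],0,1],[[0,0,2.8],0,1],[[0,0,2.87],0,1],[[0,0,2.87],0,1]]'; python3 -m creep '[[[0,0,0],0,0.85],[[0,0,0],0,0.75],[[0,0,0],0,0.65],[[0,0,0],0,0.55],[[0,0,0],0,0.4],[[0,0,0],0,0.3],[[0,0,0],0,0.3],[[0,0,0],0,0.3],[[0,0,0],0,0.3]]' 25; python3 go.py .6303 .0183 .195 37
```

```text
time_s: 12.55
ee_pos: [0.6298, 0.0183, 0.0547]
eef_rot: [-3.141, 0.0, 0.646]
force: [-0.2, -0.1, -0.4]
grip_width: 0.0941
time_s: 13.45
ee_pos: [0.63, 0.0184, 0.0551]
eef_rot: [3.141, -0.0, 0.646]
force: [-0.8, 1.5, 4.3]
grip_width: 0.0642
t 13.45 at [0.63   0.0184 0.0551] rpy [180.  -0.  37.] F [-0.8  1.5  4.3] w 0.06416488397217857
shift [ 0.005  0.006 -2.797] twist 0.0 q1,q6 [-2. 51.]
```

```bash
python3 -m creep '[[[0,0,-0.1],0,0.3],[[0,0,-0.3],0,0.3],[[0,0,-0.6],0,0.3],[[0,0,-1.0],0,0.3],[[0,0,-1.5],0,0.3],[[0,0,-2.0],0,0.3],[[0,0,-2.4],0,0.3],[[0,0,-2.7],0,0.3],[[0,0,-2.85],0,0.3],[[0,0,-2.85],0,0.3]]';python3 go.py .479 .376 .197 100
python3 - <<'E'
from v import *
T=cam('top');S=cam('scene')
print(*cork(T,S,(.635,.0137)))
cv2.imwrite('pics/s4.png',cv2.resize(S['img'][60:260,200:500,::-1],(750,500),interpolation=cv2.INTER_CUBIC))
E
```

```text
time_s: 14.45
ee_pos: [0.6301, 0.0183, 0.1984]
eef_rot: [3.141, -0.001, 0.646]
force: [0.6, 0.1, -3.5]
grip_width: 0.0645
t 14.45 at [0.6301 0.0183 0.1984] rpy [ 1.8e+02 -1.0e-01  3.7e+01] F [ 0.6  0.1 -3.5] w 0.06452930745463407
shift [ 1.895 -7.531  0.023] twist -7.87 q1,q6 [-2. 51.]
(array([0.6476, 0.023 ]), 27, 0.0029, array([0.6639, 0.0091])) (array([0.6372, 0.0129]), 983, 0.001, array([0.6371, 0.0129]))
```

View pics/s4.png

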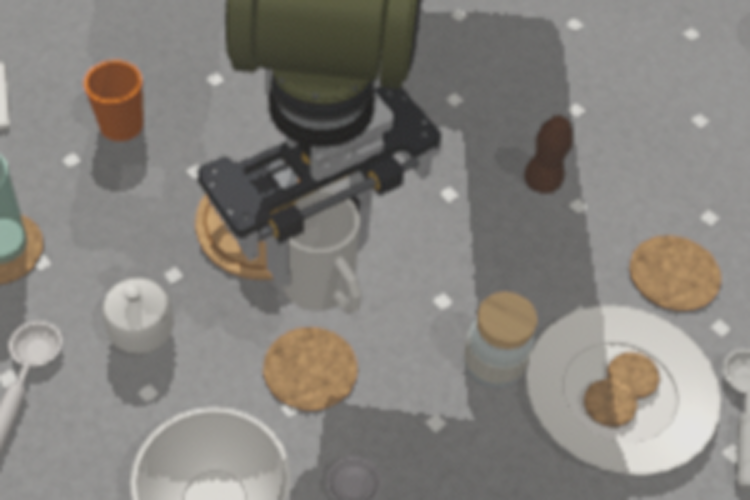

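The mug hangs upright in the jaws at crop (325,255), with the bowl coaster free below it at (310,368). I'll carry it to the cake coaster without turning it.

```bash
python3 -m creep '[[[0.02,-0.1,0],0,0.3],[[0.08,-0.3,0],0,0.3],[[0.15,-0.6,0],0,0.3],[[0.25,-1.0,0],0,0.3],[[0.37,-1.5,0],0,0.3],[[0.5,-2.0,0],0,0.3],[[0.63,-2.5,0],0,0.3],[[0.75,-3.0,0],0,0.3],[[0.88,-3.5,0],0,0.3],[[1.0,-4.0,0],0,0.3],[[1.13,-4.5,0],0,0.3],[[1.26,-5.0,0],0,0.3]]';python3 -m creep '[[[0.12,-0.5,0],0,0.3],[[0.25,-1.0,0],0,0.3],[[0.36,-1.45,0],0,0.3],[[0.46,-1.8,0],0,0.3],[[0.54,-2.1,0],0,0.3],[[0.6,-2.35,0],0,0.3],[[0.63,-2.5,0],0,0.3],[[0.64,-2.53,0],0,0.3],[[0.64,-2.53,0],0,0.3],[[0.64,-2.53,0],0,0.3]]';python3 go.py .479 .376 .057 37
python3 - <<'E'
from v import *
S=cam('scene')
P=cloud(S).reshape(-1,3)
cv2.imwrite('pics/s5.png',cv2.resize(S['img'][20:240,350:640,::-1],(725,550),interpolation=cv2.INTER_CUBIC))
E
```

```text
time_s: 15.75
ee_pos: [0.5282, 0.2577, 0.1974]
eef_rot: [-3.141, 0.0, 0.647]
force: [0.0, -0.5, -2.6]
grip_width: 0.0639
time_s: 16.75
ee_pos: [0.4793, 0.3756, 0.1974]
eef_rot: [3.141, 0.0, 0.646]
force: [-0.6, -0.7, -3.2]
grip_width: 0.0638
t 16.75 at [0.4793 0.3756 0.1974] rpy [180.   0.  37.] F [-0.6 -0.7 -3.2] w 0.06377128018504973
shift [ 0.    -0.01   2.808] twist -0.0 q1,q6 [35. 88.]
```

View pics/s5.png

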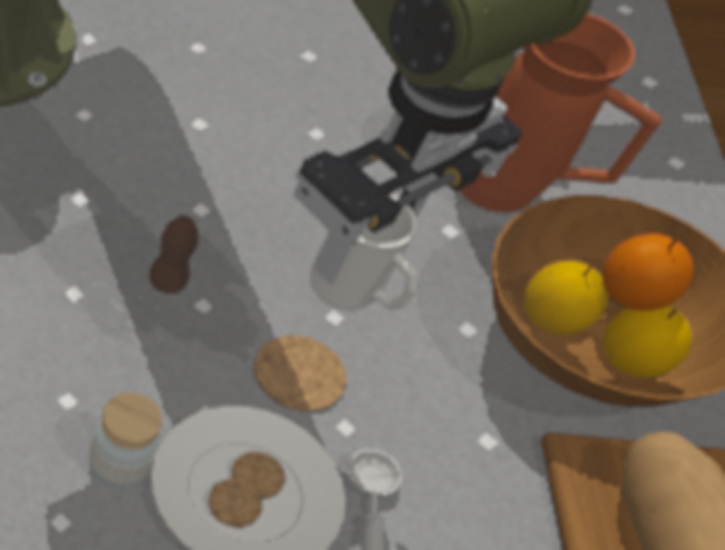

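The mug is upright above the cake coaster, and no jars are near it. I'll lower it.

```bash
python3 -m creep '[[[0,0,0.2],0,0.3],[[0,0,0.6],0,0.3],[[0,0,1.0],0,0.3],[[0,0,1.4],0,0.3],[[0,0,1.8],0,0.3],[[0,0,2.15],0,0.3],[[0,0,2.4],0,0.3],[[0,0,2.58],0,0.3],[[0,0,2.7],0,0.3],[[0,0,2.77],0,0.3],[[0,0,2.81],0,0.3],[[0,0,2.81],0,0.3]]';python3 -m creep '[[[0,0,0.01],0,0.3],[[0,0,0.02],0,0.3],[[0,0,0.03],0,0.3],[[0,0,0.04],0,0.3],[[0,0,0.04],0,0.3]]'
```

```text
time_s: 18.0
ee_pos: [0.4791, 0.3762, 0.0571]
eef_rot: [3.142, -0.0, 0.646]
force: [0.5, 0.0, -3.5]
grip_width: 0.0642
time_s: 18.5
ee_pos: [0.4791, 0.3762, 0.0552]
eef_rot: [3.142, -0.0, 0.646]
force: [0.2, 0.6, -0.6]
grip_width: 0.0644
```

```bash
python3 -m creep '[[[0,0,0.005],0,0.3],[[0,0,0.01],0,0.3],[[0,0,0.015],0,0.3],[[0,0,0.015],0,0.3]]'; python3 -m creep '[[[0,0,0],0,0.72],[[0,0,0],0,0.8],[[0,0,0],0,0.9],[[0,0,0],0,1],[[0,0,0],0,1],[[0,0,-0.1],0,1],[[0,0,-0.4],0,1],[[0,0,-0.9],0,1],[[0,0,-1.5],0,1],[[0,0,-2.1],0,1],[[0,0,-2.7],0,1],[[0,0,-3.2],0,1]]'; python3 go.py .5245 -.325 .22 0
```

```text
time_s: 18.9
ee_pos: [0.4792, 0.3763, 0.0551]
eef_rot: [3.142, -0.001, 0.646]
force: [-3.9, -0.6, 7.7]
grip_width: 0.0637
time_s: 20.1
ee_pos: [0.4791, 0.3762, 0.2175]
eef_rot: [3.141, -0.002, 0.646]
force: [0.3, -0.2, 0.3]
grip_width: 0.094
t 20.1 at [0.4791 0.3762 0.2175] rpy [ 1.8e+02 -1.0e-01  3.7e+01] F [ 0.3 -0.2  0.3] w 0.09402542393292503
shift [-7.72  11.743 -0.067] twist 4.63 q1,q6 [35. 88.]
```

```bash
python3 -m creep '[[[-0.1,0.15,0],0,1],[[-0.3,0.45,0],0,1],[[-0.6,0.9,0],0,1],[[-1.0,1.5,0],0,1],[[-1.4,2.1,0],0,1],[[-1.8,2.75,0],0,1],[[-2.2,3.35,0],0,1],[[-2.6,4.0,0],0,1],[[-3.0,4.6,0],0,1],[[-3.4,5.2,0],0,1],[[-3.8,5.8,0],0,1],[[-4.2,6.4,0],0,1]]'; python3 -m creep '[[[-0.4,0.6,0],0,1],[[-0.8,1.2,0],0,1],[[-1.2,1.85,0],0,1],[[-1.6,2.45,0],0,1],[[-2.0,3.05,0],0,1],[[-2.4,3.65,0],0,1],[[-2.75,4.2,0],0,1],[[-3.05,4.65,0],0,1],[[-3.3,5.0,0],0,1],[[-3.45,5.25,0],0,1],[[-3.52,5.34,0],0,1],[[-3.52,5.34,0],0,1]]';python3 go.py .5245 -.325 .07 37
python3 - <<'E'
from v import *
T=cam('top','t6');S=cam('scene','s6')
vessels(T,S,(.464,-.053),(.479,.376),(.5245,-.3245))
print(*cork(T,S,(.635,.0137)))
E
```

```text
time_s: 21.3
ee_pos: [0.5035, -0.0075, 0.2144]
eef_rot: [3.142, -0.0, 0.646]
force: [0.3, 0.1, 0.2]
grip_width: 0.0938
time_s: 22.5
ee_pos: [0.5242, -0.325, 0.2141]
eef_rot: [-3.141, 0.0, 0.646]
force: [-0.7, -0.3, 0.4]
grip_width: 0.0939
t 22.5 at [ 0.5242 -0.325   0.2141] rpy [-180.    0.   37.] F [-0.7 -0.3  0.4] w 0.09391338700548411
shift [0.006 0.005 2.882] twist 0.0 q1,q6 [-35.  18.]
top beaker lid 468 enclosing [ 0.4644 -0.0504] 0.0319 fit (array([ 0.4766, -0.0491,  0.033 ]), 0.0096) z 0.0834
top mug rim 164 enclosing [0.4792 0.3764] 0.0337 fit (array([0.4786, 0.3758, 0.033 ]), 0.0011) z 0.0935
top tumbler rim 55 enclosing [ 0.5373 -0.3165] 0.0272 fit (array([ 0.5226, -0.3244,  0.033 ]), 0.0009) z 0.1189
top beaker h 37 [ 0  0  0  0  0  6  8  1  0  0  0  0  0  1  1  0  0  6 14  0  0  0  0  0]
   mean angle -89.6
top mug h 58 [ 0  0  0  0  0  0  0  0  0  0  0  0  0  0 58  0  0  0  0  0  0  0  0  0]
   mean angle 35.3
top spout 77 [ 1  0  0  2  0  1  1  0  0  2  5 12  8 11 12  3  3  3  4  2  3  0  1  3]
scene beaker lid 304 enclosing [ 0.4679 -0.0519] 0.0329 fit (array([ 0.4637, -0.0557,  0.033 ]), 0.0094) z 0.0831
scene mug rim 152 enclosing [0.4799 0.3749] 0.0344 fit (array([0.481 , 0.3749, 0.033 ]), 0.0013) z 0.0931
scene tumbler rim 161 enclosing [ 0.527  -0.3261] 0.0346 fit (array([ 0.5256, -0.3254,  0.033 ]), 0.0011) z 0.1177
scene beaker h 99 [ 0  0  0  0  0  1 46  0  0  0  0  0  0  0  0  0  0 51  1  0  0  0  0  0]
   mean angle -89.7
scene mug h 75 [ 0  0  0  0  0  0  0  0  0  0  0  0  0  9 66  0  0  0  0  0  0  0  0  0]
   mean angle 32.7
scene spout 54 [ 0  0  1  0  0  1  1  0  0  0  9  9 13 11  3  1  0  1  0  2  1  1  0  0]
(array([0.6342, 0.0136]), 1070, 0.0007, array([0.6341, 0.0137])) (array([0.6368, 0.013 ]), 978, 0.0011, array([0.6368, 0.0132]))
```

View pics/s6.png

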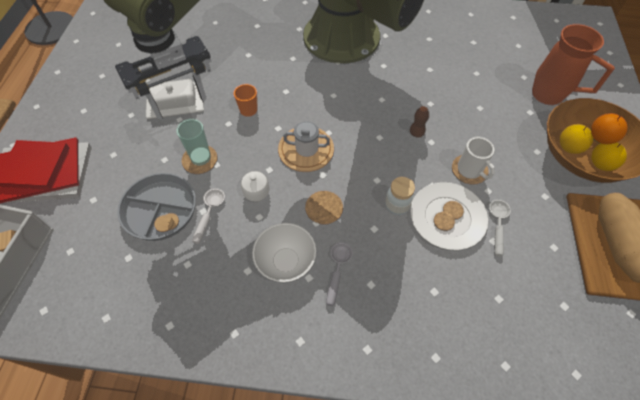

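The mug stands on the cake coaster at (478,155) within about 1 mm of centre. The beaker stands on the trivet at (306,140), and the gripper is above the tumbler.

```bash
python3 -m creep '[[[0,0,0.3],0,1],[[0,0,0.8],0,1],[[0,0,1.3],0,1],[[0,0,1.7],0,1],[[0,0,2.0],0,1],[[0,0,2.25],0,1],[[0,0,2.45],0,1],[[0,0,2.65],0,1],[[0,0,2.8],0,1],[[0,0,2.87],0,1],[[0,0,2.87],0,1]]'; python3 -m creep '[[[0,0,0],0,0.85],[[0,0,0],0,0.75],[[0,0,0],0,0.65],[[0,0,0],0,0.55],[[0,0,0],0,0.4],[[0,0,0],0,0.3],[[0,0,0],0,0.3],[[0,0,0],0,0.3],[[0,0,0],0,0.3]]' 25;python3 -m creep '[[[0,0,-0.1],0,0.3],[[0,0,-0.3],0,0.3],[[0,0,-0.6],0,0.3],[[0,0,-1.0],0,0.3],[[0,0,-1.5],0,0.3],[[0,0,-2.0],0,0.3],[[0,0,-2.4],0,0.3],[[0,0,-2.7],0,0.3],[[0,0,-2.85],0,0.3],[[0,0,-2.85],0,0.3]]'; python3 go.py .6355 .0134 .213 37
python3 - <<'E'
from v import *
T=cam('top');S=cam('scene')
print(*cork(T,S,(.528,-.328)))
cv2.imwrite('pics/s7.png',cv2.resize(S['img'][20:240,60:350,::-1],(725,550),interpolation=cv2.INTER_CUBIC))
E
```

```text
time_s: 23.7
ee_pos: [0.5243, -0.3249, 0.0704]
eef_rot: [-3.141, 0.0, 0.646]
force: [0.1, 0.0, 1.0]
grip_width: 0.0943
time_s: 24.6
ee_pos: [0.5244, -0.3249, 0.0709]
eef_rot: [3.141, -0.0, 0.646]
force: [-0.7, 2.4, 4.1]
grip_width: 0.0628
time_s: 25.6
ee_pos: [0.5245, -0.3251, 0.2147]
eef_rot: [3.139, -0.001, 0.646]
force: [0.1, 0.3, -2.0]
grip_width: 0.0625
t 25.6 at [ 0.5245 -0.3251  0.2147] rpy [179.9  -0.   37. ] F [ 0.1  0.3 -2. ] w 0.06246433266868124
shift [ 5.849 -4.07   0.03 ] twist 0.0 q1,q6 [-35.  18.]
(array([ 0.5267, -0.3294]), 752, 0.0022, array([ 0.5245, -0.3338])) (array([ 0.5304, -0.3285]), 810, 0.0008, array([ 0.5303, -0.3288]))
```

View pics/s7.png

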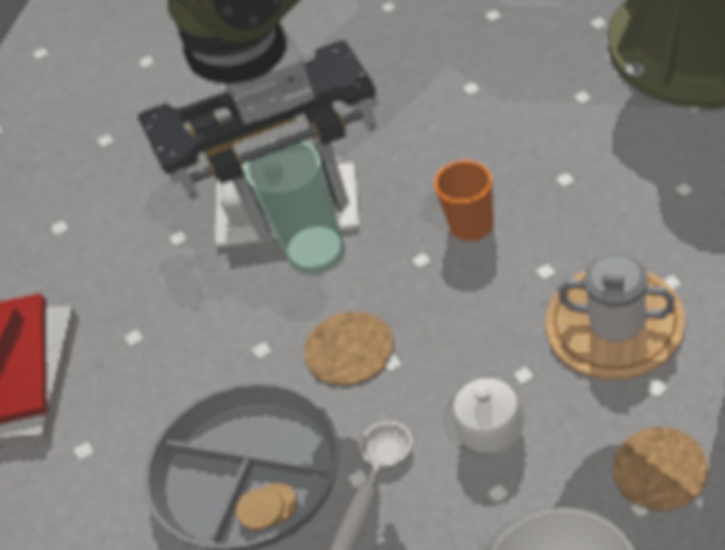

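The tumbler is held upright at crop (295,210), and the toddler coaster is free at (348,348). I'll carry it to the bowl coaster.

```bash
python3 -m creep '[[[0.1,-0.07,0],0,0.3],[[0.3,-0.2,0],0,0.3],[[0.55,-0.4,0],0,0.3],[[0.9,-0.63,0],0,0.3],[[1.3,-0.9,0],0,0.3],[[1.7,-1.18,0],0,0.3],[[2.1,-1.46,0],0,0.3],[[2.5,-1.74,0],0,0.3],[[2.9,-2.02,0],0,0.3],[[3.3,-2.3,0],0,0.3],[[3.7,-2.57,0],0,0.3],[[4.1,-2.85,0],0,0.3]]';python3 -m creep '[[[0.4,-0.28,0],0,0.3],[[0.75,-0.52,0],0,0.3],[[1.05,-0.73,0],0,0.3],[[1.3,-0.9,0],0,0.3],[[1.5,-1.05,0],0,0.3],[[1.65,-1.15,0],0,0.3],[[1.73,-1.2,0],0,0.3],[[1.75,-1.22,0],0,0.3],[[1.75,-1.22,0],0,0.3],[[1.75,-1.22,0],0,0.3]]';python3 go.py .6355 .0134 .0709 37
python3 - <<'E'
from v import *
S=cam('scene')
cv2.imwrite('pics/s8.png',cv2.resize(S['img'][60:280,180:470,::-1],(725,550),interpolation=cv2.INTER_CUBIC))
E
```

```text
time_s: 26.9
ee_pos: [0.6023, -0.0854, 0.2131]
eef_rot: [-3.141, 0.0, 0.647]
force: [1.0, -0.1, -1.9]
grip_width: 0.0626
time_s: 27.9
ee_pos: [0.6352, 0.0131, 0.2133]
eef_rot: [3.141, 0.0, 0.646]
force: [-0.8, -0.4, -1.9]
grip_width: 0.0625
t 27.9 at [0.6352 0.0131 0.2133] rpy [180.   0.  37.] F [-0.8 -0.4 -1.9] w 0.06248804899400357
shift [ 7.000e-03 -1.000e-03  2.847e+00] twist -0.0 q1,q6 [-2. 51.]
```

View pics/s8.png

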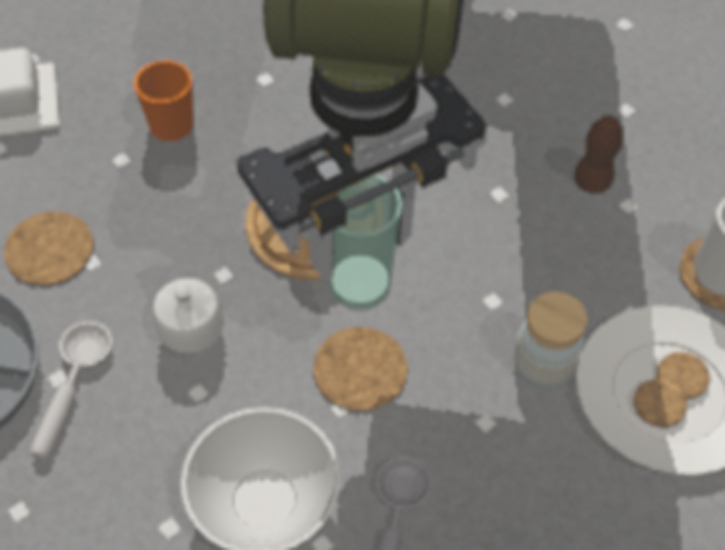

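The tumbler is upright over the bowl coaster, at crop (360,250) above (360,368). I'll lower it.

```bash
python3 -m creep '[[[0,0,0.2],0,0.3],[[0,0,0.6],0,0.3],[[0,0,1.0],0,0.3],[[0,0,1.4],0,0.3],[[0,0,1.8],0,0.3],[[0,0,2.15],0,0.3],[[0,0,2.4],0,0.3],[[0,0,2.58],0,0.3],[[0,0,2.7],0,0.3],[[0,0,2.77],0,0.3],[[0,0,2.81],0,0.3],[[0,0,2.81],0,0.3]]';python3 -m creep '[[[0,0,0.01],0,0.3],[[0,0,0.02],0,0.3],[[0,0,0.03],0,0.3],[[0,0,0.04],0,0.3],[[0,0,0.04],0,0.3]]'
```

```text
time_s: 29.15
ee_pos: [0.6354, 0.0136, 0.0729]
eef_rot: [3.141, -0.0, 0.646]
force: [-0.5, 0.0, -2.3]
grip_width: 0.0627
time_s: 29.65
ee_pos: [0.6354, 0.0137, 0.071]
eef_rot: [3.141, -0.0, 0.646]
force: [-0.4, 1.1, 0.1]
grip_width: 0.0631
```

```bash
python3 -m creep '[[[0,0,0.005],0,0.3],[[0,0,0.01],0,0.3],[[0,0,0.01],0,0.3]]'; python3 -m creep '[[[0,0,0],0,0.72],[[0,0,0],0,0.8],[[0,0,0],0,0.9],[[0,0,0],0,1],[[0,0,0],0,1],[[0,0,-0.1],0,1],[[0,0,-0.4],0,1],[[0,0,-0.9],0,1],[[0,0,-1.5],0,1],[[0,0,-2.1],0,1],[[0,0,-2.7],0,1],[[0,0,-3.0],0,1]]'; python3 -m creep '[[[0,0,0],0,1],[[0,0,0],0,1]]'; python3 go.py .465 -.052 .22 90
```

```text
time_s: 29.95
ee_pos: [0.6356, 0.0137, 0.0709]
eef_rot: [3.141, -0.001, 0.646]
force: [-1.7, 1.0, 5.7]
grip_width: 0.0629
time_s: 31.15
ee_pos: [0.6359, 0.0137, 0.2244]
eef_rot: [3.139, -0.004, 0.646]
force: [0.8, -0.4, 0.2]
grip_width: 0.0937
time_s: 31.35
ee_pos: [0.635, 0.0137, 0.2192]
eef_rot: [-3.141, 0.001, 0.646]
force: [-0.4, 0.4, -0.3]
grip_width: 0.0938
t 31.35 at [0.635  0.0137 0.2192] rpy [-1.8e+02  1.0e-01  3.7e+01] F [-0.4  0.4 -0.3] w 0.09379005370784274
shift [-3.505 -0.999 -0.012] twist -6.62 q1,q6 [-2. 51.]
```

```bash
python3 -m creep '[[[-0.2,-0.05,0],-0.4,1],[[-0.6,-0.15,0],-1.1,1],[[-1.0,-0.3,0],-1.9,1],[[-1.4,-0.4,0],-2.7,1],[[-1.8,-0.5,0],-3.5,1],[[-2.2,-0.6,0],-4.3,1],[[-2.6,-0.75,0],-5.0,1],[[-2.95,-0.85,0],-5.7,1],[[-3.2,-0.92,0],-6.2,1],[[-3.4,-0.97,0],-6.62,1],[[-3.5,-1.0,0],-6.62,1],[[-3.5,-1.0,0],-6.62,1]]';python3 -m creep '[[[0,0,0],0,1]]' ; python3 go.py .465 -.052 .0485 90
python3 - <<'E'
from v import *
T=cam('top','t9');S=cam('scene','s9')
vessels(T,S,(.465,-.052),(.479,.376),(.6355,.0134))
print(*cork(T,S,(.528,-.328)))
E
```

```text
time_s: 32.55
ee_pos: [0.465, -0.0519, 0.2194]
eef_rot: [-3.14, -0.0, 1.568]
force: [-0.2, -0.5, 0.5]
grip_width: 0.0939
time_s: 32.65
ee_pos: [0.4656, -0.0517, 0.2197]
eef_rot: [-3.141, -0.0, 1.569]
force: [-0.2, 0.0, 0.9]
grip_width: 0.0939
t 32.65 at [ 0.4656 -0.0517  0.2197] rpy [-180.    -0.    89.9] F [-0.2  0.   0.9] w 0.09391157946288875
shift [-0.007 -0.01   3.424] twist -0.01 q1,q6 [-11. -11.]
top beaker lid 0
top mug rim 166 enclosing [0.478  0.3764] 0.0334 fit (array([0.4786, 0.3759, 0.033 ]), 0.0011) z 0.0936
top tumbler rim 132 enclosing [0.6341 0.0134] 0.0319 fit (array([0.6338, 0.0133, 0.033 ]), 0.0009) z 0.1188
top beaker h 0 [0 0 0 0 0 0 0 0 0 0 0 0 0 0 0 0 0 0 0 0 0 0 0 0]
top mug h 59 [ 0  0  0  0  0  0  0  0  0  0  0  0  0  0 59  0  0  0  0  0  0  0  0  0]
   mean angle 35.4
top spout 0 [0 0 0 0 0 0 0 0 0 0 0 0 0 0 0 0 0 0 0 0 0 0 0 0]
scene beaker lid 310 enclosing [ 0.4677 -0.0517] 0.033 fit (array([ 0.4644, -0.0546,  0.033 ]), 0.0095) z 0.0833
scene mug rim 151 enclosing [0.4802 0.3765] 0.0341 fit (array([0.4808, 0.3751, 0.033 ]), 0.0013) z 0.093
scene tumbler rim 171 enclosing [0.6365 0.0119] 0.0325 fit (array([0.6367, 0.0123, 0.033 ]), 0.0011) z 0.1178
scene beaker h 100 [ 0  0  0  0  0  4 47  0  0  0  0  0  0  0  0  0  0 46  3  0  0  0  0  0]
   mean angle -89.4
scene mug h 78 [ 0  0  0  0  0  0  0  0  0  0  0  0  0  8 70  0  0  0  0  0  0  0  0  0]
   mean angle 32.9
scene spout 51 [ 0  0  1  0  0  0  0  0  0  0  8 11 12 12  4  0  0  0  0  0  1  1  0  1]
(array([ 0.5274, -0.3282]), 1162, 0.0005, array([ 0.5274, -0.3283])) (array([ 0.5304, -0.3285]), 810, 0.0008, array([ 0.5303, -0.3288]))
```

View pics/s9.png

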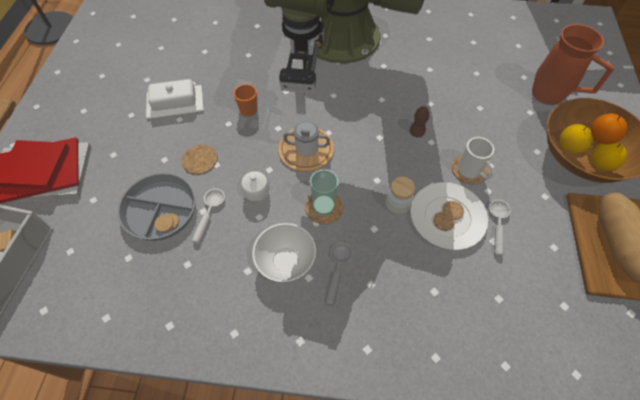

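The tumbler is centred on the bowl coaster at (323,195), and the gripper is aligned over the beaker at (306,140).

```bash
python3 -m creep '[[[0,0,0.4],0,1],[[0,0,0.9],0,1],[[0,0,1.4],0,1],[[0,0,1.9],0,1],[[0,0,2.3],0,1],[[0,0,2.6],0,1],[[0,0,2.85],0,1],[[0,0,3.1],0,1],[[0,0,3.3],0,1],[[0,0,3.42],0,1],[[0,0,3.42],0,1]]'; python3 -m creep '[[[0,0,0],0,0.85],[[0,0,0],0,0.75],[[0,0,0],0,0.65],[[0,0,0],0,0.55],[[0,0,0],0,0.4],[[0,0,0],0,0.3],[[0,0,0],0,0.3],[[0,0,0],0,0.3],[[0,0,0],0,0.3]]' 20;python3 -m creep '[[[0,0,-0.1],0,0.3],[[0,0,-0.3],0,0.3],[[0,0,-0.6],0,0.3],[[0,0,-1.0],0,0.3],[[0,0,-1.5],0,0.3],[[0,0,-2.0],0,0.3],[[0,0,-2.4],0,0.3],[[0,0,-2.7],0,0.3],[[0,0,-2.8],0,0.3],[[0,0,-2.8],0,0.3]]'; python3 go.py .529 -.3284 .187 90
```

```text
time_s: 33.85
ee_pos: [0.4653, -0.0518, 0.0486]
eef_rot: [-3.141, -0.0, 1.57]
force: [-0.4, -0.9, 0.5]
grip_width: 0.0941
time_s: 34.75
ee_pos: [0.4656, -0.0519, 0.0494]
eef_rot: [3.141, 0.0, 1.571]
force: [-1.6, 0.2, 5.6]
grip_width: 0.0643
time_s: 35.75
ee_pos: [0.4656, -0.0518, 0.1898]
eef_rot: [3.141, 0.0, 1.571]
force: [0.1, 0.0, -2.0]
grip_width: 0.0642
t 35.75 at [ 0.4656 -0.0518  0.1898] rpy [179.9   0.   90. ] F [ 0.1  0.  -2. ] w 0.06417810288748621
shift [-5.531  1.27   0.058] twist -0.0 q1,q6 [-11. -11.]
```

```bash
python3 -m creep '[[[-0.1,0.02,0],0,0.3],[[-0.3,0.07,0],0,0.3],[[-0.6,0.14,0],0,0.3],[[-1.0,0.23,0],0,0.3],[[-1.45,0.33,0],0,0.3],[[-1.9,0.44,0],0,0.3],[[-2.35,0.54,0],0,0.3],[[-2.8,0.64,0],0,0.3],[[-3.25,0.75,0],0,0.3],[[-3.7,0.85,0],0,0.3],[[-4.1,0.94,0],0,0.3],[[-4.45,1.02,0],0,0.3]]';python3 -m creep '[[[-0.3,0.07,0],0,0.3],[[-0.57,0.13,0],0,0.3],[[-0.8,0.18,0],0,0.3],[[-0.97,0.22,0],0,0.3],[[-1.06,0.25,0],0,0.3],[[-1.08,0.25,0],0,0.3],[[-1.08,0.25,0],0,0.3],[[-1.08,0.25,0],0,0.3]]';python3 go.py .529 -.3284 .0464 90
python3 - <<'E'
from v import *
S=cam('scene')
cv2.imwrite('pics/s10.png',cv2.resize(S['img'][20:240,60:350,::-1],(725,550),interpolation=cv2.INTER_CUBIC))
E
```

```text
time_s: 36.95
ee_pos: [0.5161, -0.2767, 0.1884]
eef_rot: [-3.141, -0.0, 1.57]
force: [-0.1, 0.1, -1.3]
grip_width: 0.0639
time_s: 37.75
ee_pos: [0.529, -0.3279, 0.1893]
eef_rot: [3.142, -0.0, 1.571]
force: [0.1, 0.4, -1.4]
grip_width: 0.0639
t 37.75 at [ 0.529  -0.3279  0.1893] rpy [180.  -0.  90.] F [ 0.1  0.4 -1.4] w 0.06392296587178938
shift [-1.000e-02  1.000e-03  2.858e+00] twist 0.0 q1,q6 [-35. -35.]
```

View pics/s10.png

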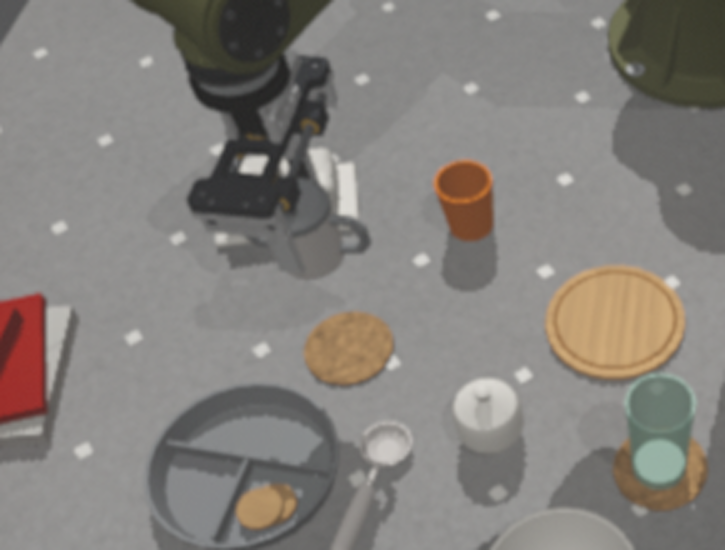

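The beaker is upright above the toddler coaster, at crop (305,230) over (348,348). I'll lower it.

```bash
python3 -m creep '[[[0,0,0.2],0,0.3],[[0,0,0.6],0,0.3],[[0,0,1.0],0,0.3],[[0,0,1.4],0,0.3],[[0,0,1.8],0,0.3],[[0,0,2.15],0,0.3],[[0,0,2.4],0,0.3],[[0,0,2.58],0,0.3],[[0,0,2.7],0,0.3],[[0,0,2.77],0,0.3],[[0,0,2.82],0,0.3],[[0,0,2.82],0,0.3]]';python3 -m creep '[[[0,0,0.01],0,0.3],[[0,0,0.02],0,0.3],[[0,0,0.03],0,0.3],[[0,0,0.04],0,0.3],[[0,0,0.04],0,0.3]]'
```

```text
time_s: 39.0
ee_pos: [0.529, -0.3284, 0.0483]
eef_rot: [3.141, 0.0, 1.571]
force: [-0.4, -0.3, -1.9]
grip_width: 0.0639
time_s: 39.5
ee_pos: [0.529, -0.3284, 0.0465]
eef_rot: [3.141, 0.0, 1.571]
force: [-1.7, -0.1, 1.9]
grip_width: 0.0637
```

Contact (force went from -1.9 to +1.9 N). I'll release and retreat.

```bash
python3 -m creep '[[[0,0,0],0,0.72],[[0,0,0],0,0.8],[[0,0,0],0,0.9],[[0,0,0],0,1],[[0,0,0],0,1],[[0,0,-0.1],0,1],[[0,0,-0.4],0,1],[[0,0,-0.9],0,1],[[0,0,-1.5],0,1],[[0,0,-2.1],0,1],[[0,0,-2.7],0,1],[[0,0,-3.2],0,1]]'; python3 -m creep '[[[0.3,-0.3,0],0,1],[[0.8,-0.8,0],0,1],[[1.4,-1.3,0],0,1],[[2.0,-1.8,0],0,1],[[2.6,-2.2,0],0,1],[[3.2,-2.4,0],0,1],[[3.6,-2.5,0],0,1],[[3.8,-2.5,0],0,1],[[3.8,-2.5,0],0,1],[[3.8,-2.5,0],0,1]]'
python3 - <<'E'
from v import *
T=cam('top','t11');S=cam('scene','s11')
vessels(T,S,(.529,-.328),(.479,.376),(.6355,.0134))
T0=dict(np.load('top0.npz'))
for n,(a,b,c,d) in dict(cake=(155,240,155,238),bowl=(112,178,305,375),todd=(140,220,435,516)).items():
    D=np.abs(T['img'][a:b,c:d].astype(int)-T0['img'][a:b,c:d]).max(-1); print(n,'diff px',(D>40).sum())
E
```

```text
time_s: 40.7
ee_pos: [0.529, -0.3284, 0.2096]
eef_rot: [3.14, 0.001, 1.571]
force: [-0.6, -0.4, 0.8]
grip_width: 0.094
time_s: 41.7
ee_pos: [0.4044, -0.1388, 0.2066]
eef_rot: [3.141, 0.0, 1.571]
force: [1.2, -0.4, -1.0]
grip_width: 0.0942
top beaker lid 430 enclosing [ 0.5279 -0.3261] 0.0318 fit (array([ 0.5475, -0.3274,  0.033 ]), 0.0099) z 0.082
top mug rim 160 enclosing [0.4787 0.3765] 0.0336 fit (array([0.4786, 0.376 , 0.033 ]), 0.0011) z 0.0937
top tumbler rim 128 enclosing [0.6339 0.0132] 0.032 fit (array([0.6339, 0.0131, 0.033 ]), 0.0009) z 0.1186
top beaker h 62 [ 0  0  0  0  0 16  4  0  0  0  0  0  0  0  0  0  0 10 32  0  0  0  0  0]
   mean angle -88.8
top mug h 57 [ 0  0  0  0  0  0  0  0  0  0  0  0  0  0 57  0  0  0  0  0  0  0  0  0]
   mean angle 35.2
top spout 41 [0 0 0 0 0 0 0 0 0 1 8 6 7 8 9 1 0 0 0 0 0 1 0 0]
scene beaker lid 284 enclosing [ 0.5315 -0.3261] 0.0319 fit (array([ 0.5431, -0.3392,  0.033 ]), 0.01) z 0.0816
scene mug rim 153 enclosing [0.4803 0.3761] 0.0349 fit (array([0.4811, 0.3751, 0.033 ]), 0.0013) z 0.0931
scene tumbler rim 171 enclosing [0.636  0.0131] 0.0326 fit (array([0.6365, 0.0125, 0.033 ]), 0.001) z 0.1178
scene beaker h 116 [ 0  0  0  0  0  6 51  0  0  0  0  0  0  0  0  0  0 46 13  0  0  0  0  0]
   mean angle -89.2
scene mug h 75 [ 0  0  0  0  0  0  0  0  0  0  0  0  0 10 65  0  0  0  0  0  0  0  0  0]
   mean angle 32.9
scene spout 41 [ 0  0  0  0  0  0  0  0  0  1  7 10  8 10  5  0  0  0  0  0  0  0  0  0]
cake diff px 2408
bowl diff px 2536
todd diff px 224
```

View pics/t11.png

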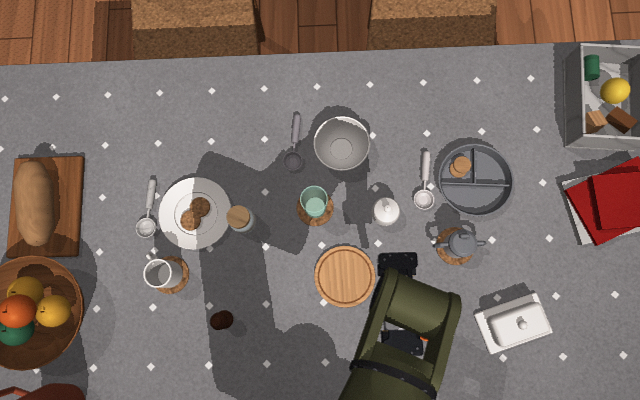

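View pics/s11.png

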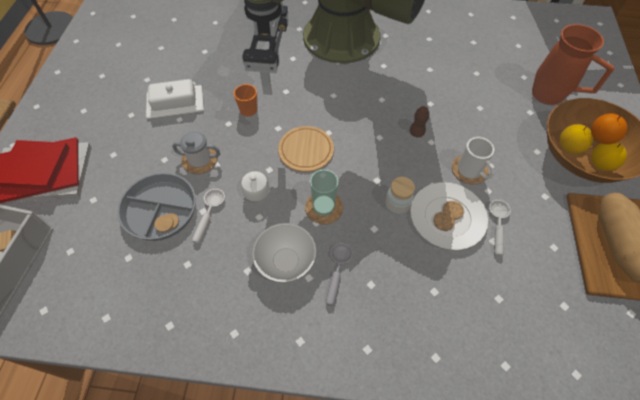

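Each vessel stands upright on its coaster: mug (478,155), tumbler (323,195), beaker (195,152) in the scene view. The plates and bowl are at the same pixels as before, and the large image differences there are the arm's shadow. I'm handing in.

```bash
python3 -c "
from station import ctrl
print(ctrl.hand_in())"
```

```text
the job is handed in; nothing more can be done
None
```

The three vessels are on their right coasters and the job is handed in, at about 42 s on the robot's clock. I parked the beaker on the trivet, moved the mug to the cake coaster and the tumbler to the bowl coaster, then took the beaker to the toddler coaster.

**Placing:** In the final pictures all three stand upright. The mug and tumbler are within about 1 mm of their coaster centres, and the beaker within about 3 mm. The arm is clear, with the gripper open.

**Forces:** The wrist force readings at the ends of the moves stayed under 10 N.

**Checks that disagreed:**
- **Cameras:** the two cameras differ by 2–3 mm in x throughout, so I used the mean.
- **Beaker centre:** the ring fit on the beaker's lid was unusable because the lid is a filled disc, so its centre comes from the enclosing circle.
- **Plates and bowl:** comparing pictures before and after gave large differences around the cake plate and bowl. I put these down to the arm's shadow, as the outlines sit at the same pixels by eye. I did not measure their positions separately.
- **Finger opening:** it read 1–2 mm off the nominal diameters of the mug, tumbler and beaker; nothing was seen to slip.

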